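# Tare the dispensing scale with its zero ring

## Task

Tare the dispensing scale for the bottle standing on its pan: swing the clear dust cover up off the dial by its bar handle and leave it fully open, then turn the flat sprung zero ring until its long wedge-shaped zero mark stands right at the tip of the needle. The ring is too wide and flat to grip, so press it down lightly, never hard, and drag it round. Leave the bottle standing on the pan and do not disturb the other bottle or the spatula.

Things in the scene. Friction and masses are not known exactly. Their poses are not given: they have to be found in the camera images.
- scale: white dispensing scale, a fixed casing 190 (x) x 340 (y) x 70 mm high; origin at the centre of its underside, x away from the front, y towards the pan end. The round dial lies on the deck at (0, -80) mm, the weighing pan at (0, +95) mm
- pan (a point): centre of the top of the steel weighing pan (112 mm across, 100 mm above the table)
- dial_centre (a point): the axis of the dial (vertical), at the level of the zero ring's top when not pressed, 84 mm above the table and 14 mm above the casing's deck
- zero_ring: white bezel ring with clear glass inside, one flat disc 120 mm across, 10 mm thick, turning both ways about the dial axis and staying where left; the ring covers radius 44 to 60 mm and bears 23 short black ticks 15 degrees apart and, in the remaining place, one long black wedge, the zero mark. Origin on the axis at the disc's underside; x axis points to the zero mark
- zero_mark (a point): inner point of the zero mark, 42 mm from the dial axis, at the ring's top
- needle_tip (a point): tip of the black needle under the glass, 42 mm from the dial axis; the needle does not move when the ring turns
- cover (a joint): angle of the clear cover: 0 shut over the dial, grows as it swings up and to the scale's far (+x) side, stop at 2.3 rad; past about 1.7 rad it falls open to the stop, before that it falls shut. Shut, it is a plate 140 x 142 mm, 4 mm thick, 100 mm above the table (16 mm over the ring), with side skirts 26 mm deep and no front skirt
- cover_handle (a point): middle of the cover's steel bar handle, a round bar 10 mm thick and 110 mm long, parallel to the hinge, 45 mm in front of the cover's front edge and 185 mm from the hinge axis; shut it is 100 mm above the table
- cover_hinge (a point): middle of the cover's hinge axis, at the far side of the dial, 100 mm above the table; the axis is the scale's y axis
- tare_bottle: amber glass bottle with black cap, 42 mm across, 85 mm high, standing on the pan; origin at the centre of its underside
- spare_bottle: amber glass bottle with black cap, 52 mm across, 110 mm high, standing on the table; origin at the centre of its underside
- spatula: small spatula 190 mm long lying on the table along its x axis; origin under its middle
- vial_box: open cardboard box 240 x 200 mm, 50 mm high, with small vials in its compartments, tops 62 mm above the table, fixed; origin at the centre of its underside
- plunger (a joint): how far the sprung zero ring is pressed down (m): 0 up, 0.004 at its stop; it starts down at about 3 N and bottoms at about 11 N. Turning it takes about 2.5 N sideways at radius 50 mm, so a fingertip must press several newtons to drag it without slipping
Not all that is in view belongs to the job. What is shaped like the tare_bottle but blue is not meant.

How it is judged:
By the outcome, as a careful person would: the job done as asked, in the order asked, and still so for the second after the job is handed in, with the robot touching nothing.
It also fails if it takes over 67 s, if anything falls off the work surface, if the arm or the gripper's body presses on something with over 40 N, if the wrist force passes 120 N, or if a joint passes its speed limit or range.

## Robot

A 6-joint arm with a two-finger parallel gripper is mounted at the origin on the work surface. World frame = base frame: x ahead of the robot, y to its left, z up, the work surface at z = 0. Lengths are in m, angles in rad, forces in N, time in s.
With the tool pointing down it reaches from about 0.35 to 0.775 m from the base axis. Payload 5.5 kg.
Tool frame: the origin (TCP) lies on the centre line of the jaws, within the pads' length; the fingertips stand 11 mm ahead of it and the grasp point (between the pads) lies 8 mm behind it; z points along the fingers, y is the line along which they close (so a half turn about z gives the same grasp; the last joint's range is limited). The gripper opens to 85 mm and grips with 20 to 120 N. Pads are 22 mm wide; open, the fingers measure 114 mm over their backs; the gripper's body (76 mm by 85 mm) begins 54 mm behind the grasp point. The pads swing forward as they close: fully open they stand 13 mm farther back than shut.
Start: joints at [-1.371, 0.313, 0.046, 1.304, 0, 1.431], TCP at [0.192, -0.542, 0.242] pointing down, gripper open.
Joint ranges: [-2.76, 2.76], [-0.86, 1.69], [-1.03, 1.26], [-2.2, 2.34], [-1.47, 1.5], [-3.14, 3.14]. Speed limits (rad/s): [2.57, 2.57, 3.14, 3.14, 3.14, 3.14].

## Interface

Orientations are given as a unit quaternion [w, x, y, z].
In Python, from workcell import env, viewer, order, models gives the robot as it stands.
- The arm moves only by the tool drive_tool, never from a script. Its argument "series" is a list that holds one entry, the list of rows, each a list of 6 numbers: the shift along the tool's x, y, z each as a share of 120 mm, from -1 to 1, then the turn, a rotation vector about the tool's x, y, z each as a share of 180 degrees, from -1 to 1. A call has 1 to 20 rows; each row shifts and turns the commanded pose from where the row before left it, along the tool's axes as they then stand; what a row does not reach is not made up. A row lasts 1/8 s, in which the tool goes at most 62.5 mm and 10.7 degrees, less where a joint would pass 70% of its speed; a pose out of reach is approached as far as the arm can. A call with a number of a shift or a turn outside -1 to 1 is refused whole. A call with a gripper value outside its range is refused whole. "jaw" is the opening, from -1 (shut) to 1 (fully open), set as the call begins (left out, the last holds). The fingers move at their own pace and stop on an object; "grip_force" is the grip in N (left out, the last holds). Time passes only in rows, so rows that do not move let the fingers close. It gives the time, the measured TCP pose, the force, the opening and the grip force at its end, in the units of the state.
- env.get_state(): the state, without advancing time (a new reading comes with each control period).
- viewer.read_camera(name): name is "scene" or "top" or "wrist"; returns the picture (420x560x3 uint8, red, green, blue); there is no depth.
- viewer.camera_info(name): a dict with "intrinsics" (3x3 intrinsics, pixels), "R" (3x3) and "t" (3): a world point X has camera coordinates R X + t; the wrist camera has in their place "T_tool_cam" (4x4, takes a point from camera to tool coordinates, whose origin is the TCP and whose axes are the flange's). Camera axes: x right, y down, z forward; pixel columns grow to the right and rows downward; lengths in m; the calibration is good to about 2 mm. A picture is of the moment at which its call begins: read the wrist's pose just before it. camera_info takes no time and is no camera call.
- order.hand_in(): hands the job in; it is judged then, once.
Trained networks look in the newest picture that a camera, given by its name, has taken for a name from the list of things; names that differ only in an ending like _2 or _b are one class to them, and where a whole thing is asked for, a point or a joint stands for the part that bears it (a point fixed in the world has none). Each returns a list of dicts, best first, with "score" (0 to 1); they miss things now and then, are a little off and sometimes report something else, mostly with a low value. They report only what shows in the picture. A call takes as long as a camera call. They do not tell look-alikes from the thing itself.
- models.silhouettes(label, camera): "region" (420x560 bool, what is visible of it) and "location" ([column, row] in pixels, amid what is visible of it).
The state is a dict: "clock": time; "joint_pos": joint angles; "qvel": joint speeds; "tau": joint torques, N m; "tcp_pos": TCP position; "orientation": TCP orientation; "wrist_force": force on the tool from outside, world axes, zero at the start; "ft_torque": the same for the moment, N m; "finger_gap": finger opening in m; "grip_force": force on a finger pad.
Only numpy, scipy, OpenCV 4.12 (cv2) and the standard library are available. Lean on these libraries where they do the work, as an engineer would, in place of code of your own. Each camera call takes 0.05 s, during which the arm holds its last target. There are 200 camera calls.

## Working session

There is one attempt and no reset: what is moved stays moved. The work goes in short steps, Python scripts to look and compute and a tool call to move; the robot and the scene stay as the last step left them, time stands still between calls to the robot, and variables do not carry over. Pictures are saved under pics/ and viewed, at most 10 in all, crops included, and the job is handed in when it is done.

Besides the shell and the picture viewer there is one more tool, called after "Call:" in YAML: its name, and indented under it one key for each argument. drive_tool: Moves the arm, as the interface text tells. Its arguments: {"type":"object","properties":{"series":{"type":"array"},"jaw":{"type":"number"},"grip_force":{"type":"number"}},"required":["series"]}

```bash
mkdir -p pics; ls
cat > h.py <<'E'
import numpy as np, cv2
from workcell import env, viewer, order, models
from scipy.spatial.transform import Rotation as Rn
def cam(name):
    c=viewer.camera_info(name)
    K=np.array(c["intrinsics"])
    if name=="wrist":
        s=env.get_state(); q=s["orientation"]
        T=np.eye(4); T[:3,:3]=Rn.from_quat([q[1],q[2],q[3],q[0]]).as_matrix(); T[:3,3]=s["tcp_pos"]
        M=np.linalg.inv(T@np.array(c["T_tool_cam"])); return K,M[:3,:3],M[:3,3]
    return K,np.array(c["R"]),np.array(c["t"])
def ray(C,px,z):
    K,R,t=C
    d=R.T@np.linalg.inv(K)@np.array([px[0],px[1],1.]); o=-R.T@t
    return o+d*(z-o[2])/d[2]
def proj(C,X):
    K,R,t=C; p=(R@np.atleast_2d(X).T).T+t; p=(K@p.T).T; return p[:,:2]/p[:,2:]
def shot(name,f):
    im=viewer.read_camera(name); cv2.imwrite(f,im[:,:,::-1]); return im
E
python3 - <<'E'
from h import *
np.set_printoptions(precision=4,suppress=True)
a=shot("top","pics/top0.png");b=shot("scene","pics/scene0.png")
for n in ["top","scene"]:
    C=cam(n); print(n,C[0][0,0],-C[1].T@C[2])
    for l,z in [("scale",.07),("pan",.1),("zero_ring",.084),("cover",.1),("cover_handle",.1),("tare_bottle",.14),("spare_bottle",.1),("spatula",0),("vial_box",.05)]:
        for r in models.silhouettes(l,n)[:2]:
            print(l,round(r["score"],2),np.round(r["location"]),ray(C,r["location"],z)[:2],r["region"].sum())
print(env.get_state())
E
```

```text
pics
top 514.1216489892182 [0.3654 0.0055 1.4107]
scale 0.64 [297. 216.] [ 0.5673 -0.0357] 9073
pan 0.91 [300. 216.] [ 0.5639 -0.042 ] 9114
cover 0.62 [328. 221.] [ 0.5508 -0.1146] 3380
cover_handle 0.96 [321. 216.] [ 0.565  -0.0977] 3525
tare_bottle 0.59 [252. 199.] [0.5997 0.0779] 255
tare_bottle 0.58 [200. 213.] [0.5642 0.2087] 204
spare_bottle 0.57 [420. 240.] [ 0.5062 -0.3511] 427
spatula 0.85 [442. 217.] [ 0.5791 -0.4402] 972
spatula 0.27 [419. 243.] [ 0.5075 -0.3742] 399
vial_box 0.8 [111. 228.] [0.5339 0.4579] 6974
scene 457.2440306631474 [ 1.1808 -0.3209  1.0824]
scale 0.88 [260. 229.] [ 0.5932 -0.0549] 8742
pan 0.96 [259. 230.] [ 0.6105 -0.0644] 8725
pan 0.32 [231. 222.] [ 0.5554 -0.1186] 3148
cover 0.59 [234. 221.] [ 0.5576 -0.1105] 3151
cover_handle 0.72 [232. 223.] [ 0.5597 -0.1163] 3018
tare_bottle 0.8 [307. 197.] [0.6021 0.0792] 381
tare_bottle 0.78 [345. 193.] [0.6387 0.17  ] 298
spare_bottle 0.68 [134. 258.] [ 0.5408 -0.3716] 608
spare_bottle 0.55 [232. 221.] [ 0.5531 -0.1144] 3122
spatula 0.82 [124. 301.] [ 0.5825 -0.4361] 1055
spatula 0.51 [232. 222.] [ 0.4932 -0.0946] 2995
vial_box 0.93 [405. 156.] [0.5534 0.4527] 5023
{'clock': 1.0, 'joint_pos': array([-1.3706,  0.3132,  0.0461,  1.3036,  0.    ,  1.4312]), 'qvel': array([ 0.0015,  0.0003,  0.0006,  0.0011, -0.0005,  0.0001]), 'tau': array([  0.0007, -48.0471,  29.8821,   0.0001,  -0.    ,  -0.    ]), 'tcp_pos': array([ 0.1917, -0.5422,  0.2423]), 'orientation': array([0.0001, 0.9856, 0.1691, 0.    ]), 'wrist_force': array([ 0.6995, -0.1439, -0.8151]), 'ft_torque': array([-0.0141, -0.0167,  0.0352]), 'grip_force': 0.0, 'finger_gap': 0.08534322717811897}
```

```bash
python3 -c "
import cv2
cv2.imwrite('pics/both.png',cv2.resize(cv2.imread('pics/top0.png'),(800,600)))"
```

```text
(no output)
```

View pics/top0.png

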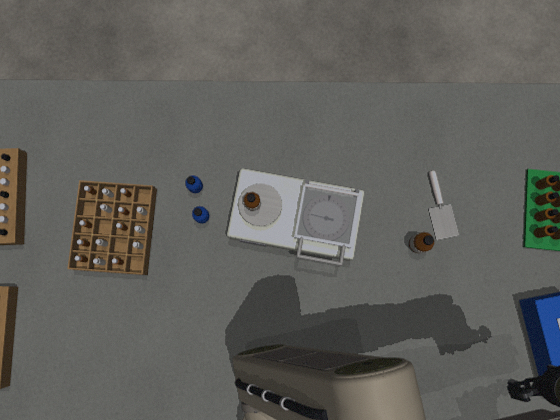

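View pics/scene0.png

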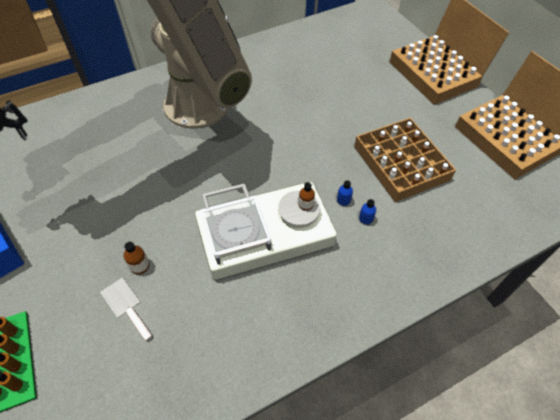

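The top view shows the scale at about (295,215), yawed slightly, with its cover shut over the dial (325,217). The handle bar is at (320,258), towards the robot. The amber tare bottle is on the pan (252,200), the spare bottle at (422,242) and the spatula at (440,205). Next I'll enlarge the scale.

Run:
```python
import cv2,numpy as np
a=cv2.imread('pics/top0.png')[160:270,220:370]
cv2.imwrite('pics/c0.png',cv2.resize(a,None,fx=5.33,fy=5.33,interpolation=cv2.INTER_CUBIC))
```

```text
(no output)
```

View pics/c0.png

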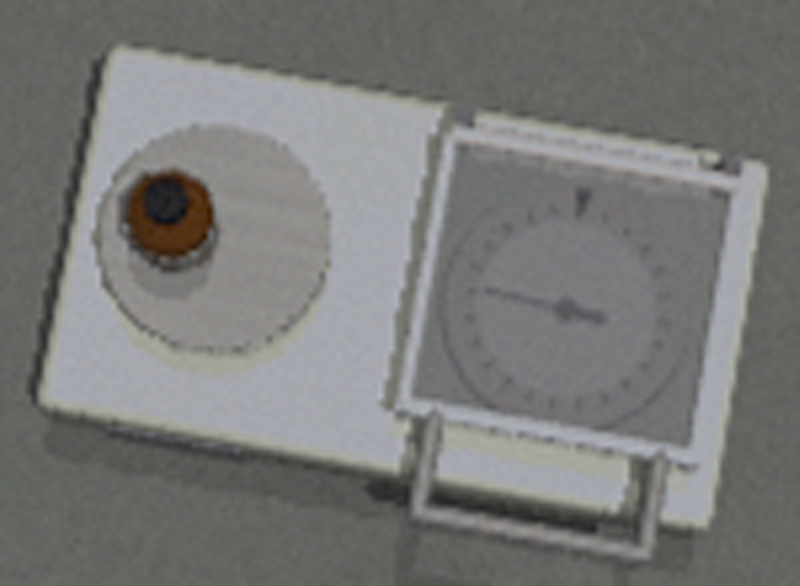

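The crop shows the casing corners at (118,48), (40,408), (768,162) and (710,528). The dial hub is at about (567,310) and the needle tip at (487,290), pointing to the pan. The zero wedge is at (582,205), towards the far side, and the handle bar runs from (414,514) to (645,552).

```bash
cat > fit.py <<'E'
from h import *
from scipy.optimize import least_squares
np.set_printoptions(precision=4,suppress=True)
C=cam("top")
P=np.array([[118,48],[40,408],[768,162],[710,528],[213,238],[567,310]])/5.333+[220,160]
M=np.array([[.095,.17,.07],[-.095,.17,.07],[.095,-.17,.07],[-.095,-.17,.07],[0,.095,.1],[0,-.08,.084]])
def W(p,m): 
    m=np.atleast_2d(m);c,s=np.cos(p[2]),np.sin(p[2]); return np.c_[p[0]+c*m[:,0]-s*m[:,1],p[1]+s*m[:,0]+c*m[:,1],m[:,2]]
r=least_squares(lambda p:(proj(C,W(p,M))-P).ravel(),[.57,-.05,-.15],loss="soft_l1")
p=r.x;print("pose",p);print(r.fun.reshape(-1,2))
w=lambda u,z:ray(C,np.array(u)/5.333+[220,160],z)
def loc(X): c,s=np.cos(p[2]),np.sin(p[2]);d=X[:2]-p[:2];return np.array([c*d[0]+s*d[1],-s*d[0]+c*d[1]])
for n,u,z in [("h1",(414,514),.1),("h2",(645,552),.1),("plate fl",(447,135),.1),("plate fr",(735,185),.1),("plate nl",(400,405),.1),("plate nr",(692,462),.1),("needle",(487,290),.078),("mark",(582,215),.084),("markout",(583,192),.084),("hub",(567,310),.08),("bottle",(168,200),.185)]:
    X=w(u,z);l=loc(X);print(n,X,l,"dial r/ang",np.hypot(l[0],l[1]+.08),np.degrees(np.arctan2(l[1]+.08,l[0])))
E
python3 fit.py
```

```text
pose [ 0.576  -0.0339 -0.1729]
[[-2.3404 -1.6263]
 [-1.689   0.3302]
 [ 1.3212 -0.4239]
 [ 0.7462  1.3825]
 [ 0.3051  0.2384]
 [ 0.0756 -0.2335]]
h1 [ 0.4601 -0.0376  0.1   ] [-0.1136 -0.0236] dial r/ang 0.12682242338804162 153.58804952036203
h2 [ 0.443  -0.1478  0.1   ] [-0.1114 -0.1351] dial r/ang 0.12430780795265056 -153.70247364946732
plate fl [ 0.645  -0.0529  0.1   ] [ 0.0713 -0.0068] dial r/ang 0.10211794997588894 45.75484607268599
plate fr [ 0.6215 -0.1931  0.1   ] [ 0.0722 -0.1489] dial r/ang 0.09981929147900873 -43.68873886726726
plate nl [ 0.5124 -0.0307  0.1   ] [-0.0633 -0.0077] dial r/ang 0.09603857703941224 131.20132501492887
plate nr [ 0.4862 -0.1707  0.1   ] [-0.0649 -0.1502] dial r/ang 0.09559992363959571 -132.78028718841372
needle [ 0.5721 -0.0738  0.078 ] [ 0.003  -0.0399] dial r/ang 0.04018771255007623 85.72419313258114
mark [ 0.6089 -0.1201  0.084 ] [ 0.0472 -0.0792] dial r/ang 0.04723713316860009 0.9348364923037781
markout [ 0.6204 -0.1206  0.084 ] [ 0.0587 -0.0778] dial r/ang 0.05870424814507106 2.157662753906408
hub [ 0.5622 -0.1129  0.08  ] [ 0.     -0.0802] dial r/ang 0.00015810131794932928 -89.46141256230135
bottle [0.5956 0.0776 0.185 ] [0.0001 0.1132] dial r/ang 0.1932418968297616 89.9811948578637
```

Call:
drive_tool:
  series:
    - [[0.329,-0.281,0,0,0,0],[0.329,-0.281,0,0,0,0],[0.329,-0.281,0,0,0,0],[0.329,-0.281,0,0,0,0],[0.329,-0.281,0,0,0,0],[0.329,-0.281,0,0,0,0],[0.329,-0.281,0,0,0,0],[0.329,-0.281,0,0,0,0],[0.329,-0.281,0,0,0,0],[0.329,-0.281,0,0,0,0],[0,0,0,0,0,-0.056],[0,0,0,0,0,-0.056],[0,0,0,0,0,-0.056],[0,0,0,0,0,-0.056],[0,0,0,0,0,-0.056],[0,0,0,0,0,-0.056],[0,0,0,0,0,0],[0,0,0,0,0,0]]
  jaw: -0.2

```text
clock: 3.25
tcp_pos: [0.4515, -0.0927, 0.2423]
orientation: [0.0, 0.767, 0.641, -0.0]
wrist_force: [0.1, -0.3, 0.4]
finger_gap: 0.0344
grip_force: 0.0
```

Run:
```python
from h import *
np.set_printoptions(precision=4,suppress=True)
s=env.get_state();print(s["clock"],s["tcp_pos"],s["orientation"],s["finger_gap"],s["joint_pos"],s["wrist_force"])
im=shot("wrist","pics/w0.png");C=cam("wrist");np.save("w0.npy",np.c_[C[0],C[1],C[2]])
print(proj(C,[[.4601,-.0376,.1],[.443,-.1478,.1],[.4515,-.0927,.1],[.5622,-.1129,.084]]))
```

```text
3.25 [ 0.4515 -0.0927  0.2423] [ 0.0001  0.7673  0.6413 -0.    ] 0.03437717410958115 [-0.3769  0.0925 -0.231   1.2471 -0.0001  1.3723] [ 0.104  -0.3257  0.4422]
[[277.1981 131.2399]
 [280.4842 261.1114]
 [278.8778 199.9788]
 [407.5425 195.4   ]]
```

View pics/w0.png

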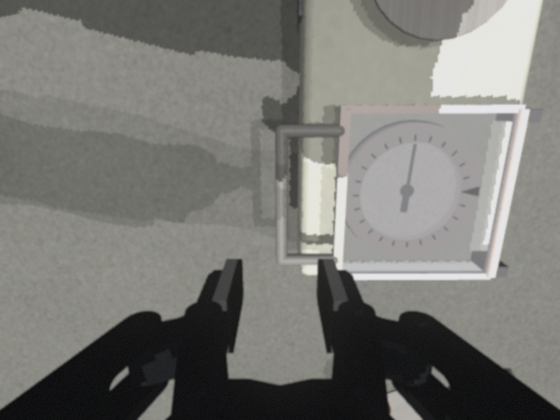

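The wrist view shows the handle bar at column 281, rows 130 to 260. This matches the prediction within 3 px. The wedge is at (470,190) and the needle tip at (414,145). I'll descend and grip.

Call:
drive_tool:
  series:
    - [[0,0,0.35,0,0,0],[0,0,0.35,0,0,0],[0,0,0.3,0,0,0],[0,0,0.15,0,0,0],[0,0,0.08,0,0,0],[0,0,0,0,0,0],[0,0,0,0,0,0]]

```text
clock: 4.18
tcp_pos: [0.4522, -0.093, 0.0956]
orientation: [0.001, 0.766, 0.642, 0.0]
wrist_force: [-0.3, 0.0, 0.2]
finger_gap: 0.034
grip_force: 0.0
```

Call:
drive_tool:
  series:
    - [[0,0,0,0,0,0],[0,0,0,0,0,0],[0,0,0,0,0,0],[0,0,0,0,0,0],[0,0,0,0,0,0]]
  jaw: -1
  grip_force: 25

```text
clock: 4.8
tcp_pos: [0.4527, -0.093, 0.0954]
orientation: [0.001, 0.766, 0.642, 0.001]
wrist_force: [3.3, 0.8, 4.6]
finger_gap: 0.009
grip_force: 25.6
```

Call:
drive_tool:
  series:
    - [[0,0.017,-0.23,0,0,0],[0,0.052,-0.225,0,0,0],[0,0.085,-0.215,0,0,0],[0,0,0,0,0,0]]

```text
clock: 5.3
tcp_pos: [0.4713, -0.0963, 0.176]
orientation: [0.001, 0.766, 0.643, 0.001]
wrist_force: [7.5, -1.4, -6.0]
finger_gap: 0.0089
grip_force: 25.9
```

Forces are small and the bar rolls in the pads, so I'll continue the arc.

Call:
drive_tool:
  series:
    - [[0,0.116,-0.2,0,0,0],[0,0.144,-0.18,0,0,0],[0,0.17,-0.157,0,0,0],[0,0.191,-0.13,0,0,0],[0,0.208,-0.1,0,0,0],[0,0,0,0,0,0]]

```text
clock: 6.05
tcp_pos: [0.5672, -0.1132, 0.2668]
orientation: [-0.001, 0.766, 0.642, -0.001]
wrist_force: [-3.2, 0.7, 7.4]
finger_gap: 0.0095
grip_force: 26.9
```

Call:
drive_tool:
  series:
    - [[0,0.221,-0.067,0,0,0],[0,0.229,-0.034,0,0,0],[0,0.231,0,0,0,0],[0,0.228,0.036,0,0,0],[0,0.22,0.069,0,0,0],[0,0,0,0,0,0],[0,0,0,0,0,0]]

```text
clock: 6.92
tcp_pos: [0.6997, -0.1367, 0.2646]
orientation: [-0.002, 0.766, 0.642, -0.001]
wrist_force: [0.6, -0.6, -2.4]
finger_gap: 0.0086
grip_force: 27.9
```

Call:
drive_tool:
  series:
    - [[0,0.104,0.05,0,0,0],[0,0.104,0.051,0,0,0],[0,0,0,0,0,0],[0,0,0,0,0,0]]

```text
clock: 7.42
tcp_pos: [0.7237, -0.141, 0.2534]
orientation: [-0.002, 0.766, 0.642, -0.001]
wrist_force: [-2.1, 0.5, -4.8]
finger_gap: 0.0091
grip_force: 27.7
```

Call:
drive_tool:
  series:
    - [[0,0,0,0,0,0],[0,0,0,0,0,0],[0,0,-0.1,0,0,0],[0,0,-0.2,0,0,0],[0,0,-0.2,0,0,0],[0,-0.2,0,0,0,0],[0,-0.4,0,0,0,0],[0,-0.4,0,0,0,0],[0,-0.4,0,0,0,0],[0,-0.3,0,0,0,0],[0,0,0,0,0,0]]
  jaw: 0.3

```text
clock: 8.8
tcp_pos: [0.5229, -0.1051, 0.317]
orientation: [0.001, 0.766, 0.642, 0.001]
wrist_force: [0.8, -0.3, 0.5]
finger_gap: 0.0557
grip_force: 0.0
```

Run:
```python
from h import *
np.set_printoptions(precision=4,suppress=True)
s=env.get_state();print(s["clock"],s["tcp_pos"],s["orientation"],s["finger_gap"],s["joint_pos"],s["wrist_force"])
im=shot("wrist","pics/w1.png");C=cam("wrist");b=shot("scene","pics/s1.png")
X=np.array([[.5622,-.1129,.084],[.5721,-.0738,.078],[.6089,-.1201,.084]]);print(proj(C,X))
c=cv2.resize(b[130:330,80:400,::-1],(560,350))
cv2.imwrite("pics/w1b.png",np.vstack([im[:,:,::-1],c])[:, :][:600] if 0 else np.hstack([cv2.resize(im[:,:,::-1],(400,300)),cv2.resize(b[130:330,80:347,::-1],(400,300))]))
```

```text
8.8 [ 0.5229 -0.1051  0.317 ] [0.0011 0.7664 0.6424 0.0006] 0.05568295402242784 [-0.3488  0.2199  0.1029  1.4515 -0.0001  1.3976] [ 0.81   -0.2636  0.4733]
[[313.764  177.8973]
 [317.0743 139.5762]
 [357.4403 176.8976]]
```

View pics/w1b.png

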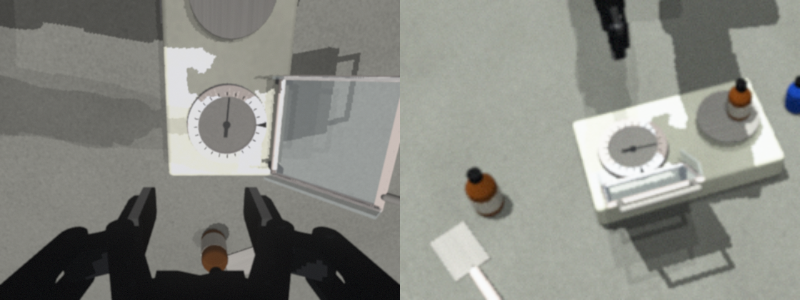

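The cover is fully open, and the bottle is still standing on the pan. Now I'll rectify the dial to measure the angles.

```bash
cat > rect.py <<'E'
from h import *
def rectify(im,C,f,c=(.5622,-.1129),z=.084,s=.00025,n=560,scaleyaw=-.1729):
    # rectified: scale +x up, +y left
    v,u=np.mgrid[0:n,0:n]; lx=-(v-n/2)*s; ly=-(u-n/2)*s
    cs,sn=np.cos(scaleyaw),np.sin(scaleyaw)
    X=np.c_[(c[0]+cs*lx-sn*ly).ravel(),(c[1]+sn*lx+cs*ly).ravel(),np.full(n*n,z)]
    p=proj(C,X).astype(np.float32).reshape(n,n,2)
    o=cv2.remap(im,p[...,0],p[...,1],cv2.INTER_CUBIC)
    o=o[:,:,::-1].copy()
    cv2.imwrite(f,o);return o
E
python3 - <<'E'
from rect import *
im=cv2.imread("pics/w1.png")[:,:,::-1].copy()
rectify(im,cam("wrist"),"pics/r1.png")
E
```

```text
(no output)
```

View pics/r1.png

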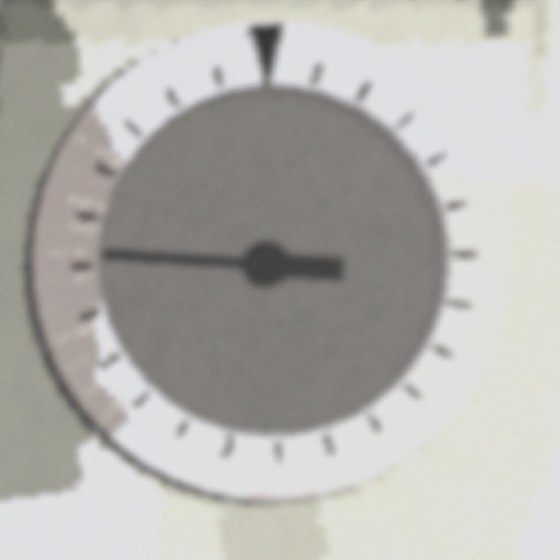

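Rectified, the ring centre is at (272,260), the wedge tip at (268,85) (+1.5°) and the needle tip at (105,255) (+86.5°). The ring must turn about +85° counter-clockwise. I'll close the jaw and move above the contact point on the near/pan side.

Call:
drive_tool:
  series:
    - [[0.281,0.018,0.1,0,0,0],[0,0,0.1,0,0,0.0556],[0,0,0.1,0,0,0.0556],[0,0,0.1,0,0,0.0556],[0,0,0.1,0,0,0.0556],[0,0,0.35,0,0,0],[0,0,0.35,0,0,0],[0,0,0.3,0,0,0],[0,0,0.18,0,0,0],[0,0,0,0,0,0],[0,0,0,0,0,0]]
  jaw: -1

```text
clock: 10.28
tcp_pos: [0.5342, -0.0732, 0.1137]
orientation: [0.0, 0.94, 0.341, 0.001]
wrist_force: [0.1, 0.7, 0.1]
finger_gap: 0.0
grip_force: 0.0
```

Call:
drive_tool:
  series:
    - [[0,0,0.08,0,0,0],[0,0,0.04,0,0,0],[0,0,0.02,0,0,0],[0,0,0,0,0,0],[0,0,0,0,0,0]]

```text
clock: 10.9
tcp_pos: [0.5329, -0.0729, 0.0963]
orientation: [0.0, 0.94, 0.341, 0.0]
wrist_force: [0.6, -0.2, 0.5]
finger_gap: -0.0002
grip_force: 0.0
```

Call:
drive_tool:
  series:
    - [[0,0,0.012,0,0,0],[0,0,0,0,0,0],[0,0,0,0,0,0]]

```text
clock: 11.28
tcp_pos: [0.533, -0.0729, 0.0949]
orientation: [0.0, 0.94, 0.341, 0.0]
wrist_force: [0.5, -0.1, 0.5]
finger_gap: -0.0001
grip_force: 0.7
```

Call:
drive_tool:
  series:
    - [[0,0,0.008,0,0,0],[0,0,0,0,0,0],[0,0,0,0,0,0]]

```text
clock: 11.65
tcp_pos: [0.533, -0.0729, 0.0939]
orientation: [0.0, 0.94, 0.341, 0.0]
wrist_force: [0.3, 1.1, 2.5]
finger_gap: -0.0002
grip_force: 1.5
```

Call:
drive_tool:
  series:
    - [[0,0,0.008,0,0,0],[0,0,0,0,0,0],[0,0,0,0,0,0]]

```text
clock: 12.02
tcp_pos: [0.533, -0.0729, 0.093]
orientation: [0.0, 0.94, 0.341, 0.0]
wrist_force: [0.6, 0.0, 5.0]
finger_gap: -0.0002
grip_force: 2.3
```

Call:
drive_tool:
  series:
    - [[0,0,0.008,0,0,0],[0,0,0,0,0,0],[0,0,0,0,0,0]]

```text
clock: 12.4
tcp_pos: [0.533, -0.0729, 0.0921]
orientation: [0.0, 0.94, 0.341, 0.0]
wrist_force: [-0.7, 0.2, 7.1]
finger_gap: -0.0003
grip_force: 3.0
```

Call:
drive_tool:
  series:
    - [[-0.022,0.0006,0,0,0,-0.0167],[-0.022,0.0006,0,0,0,-0.0167],[-0.022,0.0006,0,0,0,-0.0167],[-0.022,0.0006,0,0,0,-0.0167],[-0.022,0.0006,0,0,0,-0.0167],[-0.022,0.0006,0,0,0,-0.0167],[-0.022,0.0006,0,0,0,-0.0167],[-0.022,0.0006,0,0,0,-0.0167],[0,0,0,0,0,0]]

```text
clock: 13.52
tcp_pos: [0.52, -0.0889, 0.0921]
orientation: [-0.0, 0.848, 0.53, 0.001]
wrist_force: [-0.8, 1.3, 7.4]
finger_gap: 0.0004
grip_force: 3.1
```

Run:
```python
from h import *
im=shot("top","pics/t2.png"); b=shot("scene","pics/s2.png"); w=shot("wrist","pics/w2.png")
f=lambda a:cv2.resize(a[:,:,::-1],(400,300),interpolation=cv2.INTER_CUBIC)
cv2.imwrite("pics/m2.png",np.vstack([np.hstack([f(im[170:260,270:390]),f(b[190:265,185:285])]),np.hstack([f(w),f(w)])]))
```

```text
(no output)
```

View pics/m2.png

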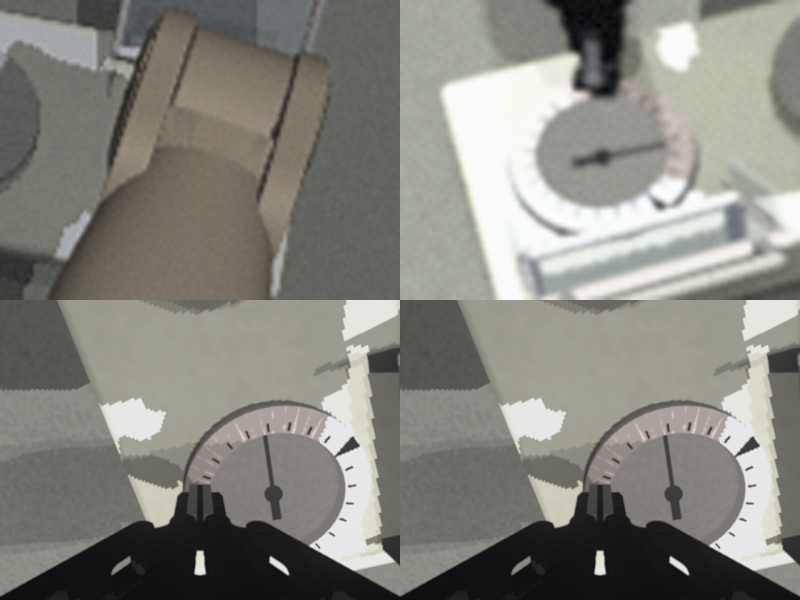

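The ring follows: the wedge is now at (347,446) in the wrist view, with the needle tip at (266,436). I'll continue.

Call:
drive_tool:
  series:
    - [[-0.022,0.0006,0,0,0,-0.0167],[-0.022,0.0006,0,0,0,-0.0167],[-0.022,0.0006,0,0,0,-0.0167],[-0.022,0.0006,0,0,0,-0.0167],[-0.022,0.0006,0,0,0,-0.0167],[-0.022,0.0006,0,0,0,-0.0167],[-0.022,0.0006,0,0,0,-0.0167],[-0.022,0.0006,0,0,0,-0.0167],[-0.022,0.0006,0,0,0,-0.0167],[0,0,0,0,0,0]]

```text
clock: 14.92
tcp_pos: [0.5145, -0.1118, 0.0919]
orientation: [-0.001, 0.701, 0.714, 0.0]
wrist_force: [-0.4, 1.9, 7.4]
finger_gap: -0.0002
grip_force: 3.2
```

Call:
drive_tool:
  series:
    - [[-0.022,0.0006,0,0,0,-0.0167],[-0.022,0.0006,0,0,0,-0.0167],[-0.022,0.0006,0,0,0,-0.0167],[-0.022,0.0006,0,0,0,-0.0167],[-0.022,0.0006,0,0,0,-0.0167],[-0.022,0.0006,0,0,0,-0.0167],[-0.022,0.0006,0,0,0,-0.0167],[-0.022,0.0006,0,0,0,-0.0167],[-0.022,0.0006,0,0,0,-0.0167],[0,0,0,0,0,0]]

```text
clock: 16.18
tcp_pos: [0.5201, -0.1347, 0.0918]
orientation: [-0.001, 0.514, 0.858, 0.0]
wrist_force: [-1.5, 1.7, 6.7]
finger_gap: 0.0001
grip_force: 3.3
```

Run:
```python
from rect import *
w=shot("wrist","pics/w3.png"); r=rectify(w,cam("wrist"),"pics/r3.png",c=(.5643,-.1123))
cv2.imwrite("pics/m3.png",np.hstack([cv2.resize(r,(400,400)),cv2.resize(w[:,:,::-1],(400,400))]))
```

```text
(no output)
```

View pics/m3.png

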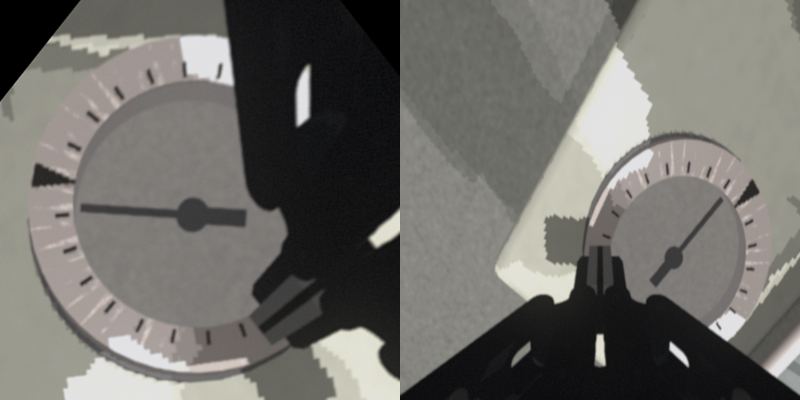

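The wedge tip is at about 78° and the needle at about 87°, so roughly 8° remains.

Call:
drive_tool:
  series:
    - [[-0.0195,0.0005,0,0,0,-0.0148],[-0.0195,0.0005,0,0,0,-0.0148],[-0.0195,0.0005,0,0,0,-0.0148],[0,0,0,0,0,0],[0,0,0,0,0,0]]

```text
clock: 16.85
tcp_pos: [0.5238, -0.1407, 0.0918]
orientation: [-0.001, 0.453, 0.891, -0.0]
wrist_force: [-1.2, 1.7, 7.0]
finger_gap: -0.0001
grip_force: 3.3
```

Call:
drive_tool:
  series:
    - [[0,0,-0.02,0,0,0],[0,0,-0.1,0,0,0],[0,0,-0.4,0,0,0],[0,-0.2,-0.5,0,0,0],[0,-0.2,-0.4,0,0,0.05],[0,0,0,0,0,0.055],[0,0,0,0,0,0.055],[0,0,0,0,0,0.055],[0,0,0,0,0,0],[0,0,0,0,0,0]]

```text
clock: 18.1
tcp_pos: [0.4862, -0.1689, 0.2602]
orientation: [-0.0, 0.722, 0.692, -0.0]
wrist_force: [-0.4, 0.1, 0.4]
finger_gap: -0.0
grip_force: 0.0
```

Run:
```python
from rect import *
print(env.get_state()["tcp_pos"])
w=shot("wrist","pics/w4.png"); r=rectify(w,cam("wrist"),"pics/r4.png",c=(.5643,-.1123))
cv2.imwrite("pics/m4.png",np.hstack([cv2.resize(r,(480,480)),cv2.resize(w[:,:,::-1],(320,480))]))
```

```text
[ 0.48616368 -0.1688551   0.26024151]
```

View pics/m4.png

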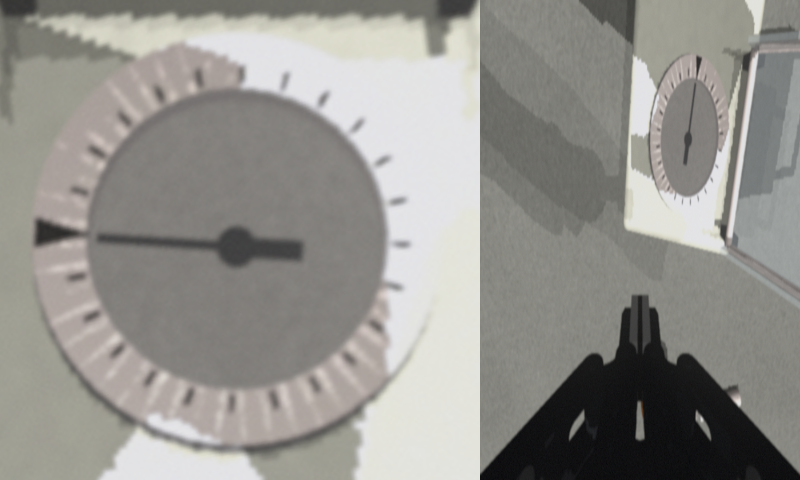

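```bash
cat > meas.py <<'E'
from rect import *
from scipy.optimize import least_squares
import sys
def meas(r):
    g=cv2.cvtColor(r,cv2.COLOR_BGR2GRAY).astype(np.float32)
    # glass circle centre: mid-grey disc by radial edge fit (median blur), starting at picture centre
    bh=cv2.morphologyEx(g,cv2.MORPH_BLACKHAT,np.ones((41,41)))
    v,u=np.mgrid[0:560,0:560]; cx=np.array([276.,280.])
    for _ in range(4):
        rad=np.hypot(u-cx[0],v-cx[1])*.25
        m=((bh>30)&(rad>45)&(rad<59)).astype(np.uint8)
        n,lab,st,ce=cv2.connectedComponentsWithStats(m)
        P=np.array([np.average(np.c_[u[lab==i],v[lab==i]],axis=0,weights=bh[lab==i]) for i in range(1,n) if 15<st[i,4]<160])
        a=lambda P,c:np.degrees(np.arctan2(-(P[:,0]-c[0]),-(P[:,1]-c[1])))
        def f(p):
            e=(a(P,p)-p[2]+7.5)%15-7.5
            return np.r_[np.radians(e)*190,.5*(np.hypot(P[:,0]-p[0],P[:,1]-p[1])-p[3])]
        s=min((least_squares(f,[*cx,ph,190],loss="soft_l1") for ph in (0,5,10)),key=lambda s:s.cost); cx=s.x[:2]
    big=1+np.argmax(st[1:,4]); B=np.c_[u[lab==big],v[lab==big]]
    wedge=a(B.mean(0)[None],cx)[0]
    dist=np.hypot(u-cx[0],v-cx[1])*.25
    nm=((g<np.median(g[dist<40])-20)&(dist<38)&(dist>8)&(u<cx[0]-20)).astype(np.uint8)
    N=np.c_[u[nm>0],v[nm>0]].astype(np.float32); l=cv2.fitLine(N,cv2.DIST_HUBER,0,.01,.01).ravel()
    na=np.degrees(np.arctan2(abs(l[0]),-l[1]*np.sign(-l[0])))
    print("centre",cx,"ticks",len(P),"cost",s.cost,"phase",s.x[2]%15,"wedge",wedge,"area",len(B),"needle",na,len(N))
if __name__=="__main__": meas(cv2.imread(sys.argv[1]))
E
python3 meas.py pics/r4.png; python3 meas.py pics/r1.png
```

```text
centre [268.65088368 287.32143703] ticks 14 cost 182.01814906847605 phase 11.18573477258359 wedge 154.45386128079028 area 1562 needle 86.293434 1577
centre [272.67651352 259.59197494] ticks 11 cost 1.5405347588079616 phase 1.6865868244337678 wedge 1.7938423042287017 area 1439 needle 85.852005 1603
```

```bash
sed -i 's/np.ones((41,41))/np.ones((K,K))/; s/bh>30/bh>T/; s/def meas(r)/def meas(r,K=21,T=45)/' meas.py
python3 - <<'E'
from meas import *
for f in ["r1","r4"]:
    for K,T in [(21,45),(21,35),(31,50),(15,30)]: print(f,K,T,end=" ");meas(cv2.imread(f"pics/{f}.png"),K,T)
# wedge in r4 directly, ring centre by fit to glass edge
for f,th in [("r4",0),("r1",0)]:
    g=cv2.cvtColor(cv2.imread(f"pics/{f}.png"),cv2.COLOR_BGR2GRAY).astype(np.float32)
    c0=np.array([276.,279.]) if f=="r4" else np.array([272.5,259.5])
    a=np.radians(np.arange(0,360,2)); R=np.arange(160,190,.5)
    prof=cv2.remap(cv2.GaussianBlur(g,(0,0),1.5),(c0[0]+np.outer(np.cos(a),R)).astype(np.float32),(c0[1]+np.outer(np.sin(a),R)).astype(np.float32),cv2.INTER_LINEAR)
    e=R[np.argmax(np.diff(prof,axis=1),axis=1)]
    P=np.c_[c0[0]+np.cos(a)*e,c0[1]+np.sin(a)*e]
    s=least_squares(lambda p:np.hypot(P[:,0]-p[0],P[:,1]-p[1])-p[2],[*c0,174],loss="soft_l1");c=s.x
    v,u=np.mgrid[0:560,0:560];d=np.hypot(u-c[0],v-c[1])*.25
    m=((g<75)&(d>45)&(d<58)).astype(np.uint8);n,lab,st,ce=cv2.connectedComponentsWithStats(m);i=1+np.argmax(st[1:,4])
    print(f,c,"wedge",np.degrees(np.arctan2(c[0]-ce[i][0],c[1]-ce[i][1])),st[i,4])
E
```

```text
r1 21 45 centre [272.50073374 259.6956036 ] ticks 23 cost 3.4203363953574533 phase 1.7275011599398937 wedge 1.82713893558968 area 791 needle 85.91393 1597
r1 21 35 centre [272.60122542 259.68776324] ticks 18 cost 2.505439379905122 phase 1.7121415757294471 wedge 1.875271309270963 area 936 needle 85.86637 1600
r1 31 50 centre [272.45158331 259.69212716] ticks 21 cost 3.2336769162044154 phase 1.74482012045695 wedge 1.6784683021926137 area 1183 needle 85.91393 1597
r1 15 30 centre [269.4418558 285.848056 ] ticks 17 cost 156.30560259427588 phase 9.228490000028494 wedge 135.54847886336742 area 2512 needle 87.26376 1711
r4 21 45 centre [275.98909753 278.29612625] ticks 21 cost 3.623309229177366 phase 13.171752052425308 wedge 88.15391037775208 area 827 needle 86.02016 1599
r4 21 35 centre [275.86647176 278.20584228] ticks 10 cost 1.3705420223461675 phase 13.160930953334375 wedge 88.16690397252147 area 959 needle 86.00707 1605
r4 31 50 centre [275.96722516 278.29089632] ticks 22 cost 3.329180121924767 phase 13.154589039934137 wedge 88.1687894800883 area 1115 needle 86.0313 1601
r4 15 30 centre [275.78851597 277.96491537] ticks 10 cost 30.527135515243426 phase 13.101451290066443 wedge 88.27299518795498 area 294 needle 86.0117 1606
r4 [275.88305834 278.60526835 175.32327075] wedge 88.05630599623282 659
r1 [272.58130652 259.69862209 174.15039461] wedge 1.7119401021048108 319
```

Measured wedge 88.15°, needle 86.0°, so I'll turn the ring back about 2.1° with a second light press.

Call:
drive_tool:
  series:
    - [[0.25,0.107,0,0,0,0],[0.25,0.107,0,0,0,0],[0,0,0.4,0,0,0],[0,0,0.4,0,0,0],[0,0,0.35,0,0,0],[0,0,0.18,0,0,0],[0,0,0.038,0,0,0],[0,0,0,0,0,0],[0,0,0,0,0,0]]

```text
clock: 19.27
tcp_pos: [0.5157, -0.1105, 0.0974]
orientation: [0.001, 0.723, 0.691, 0.001]
wrist_force: [0.4, -0.5, 0.8]
finger_gap: -0.0001
grip_force: 0.0
```

Call:
drive_tool:
  series:
    - [[0,0,0.011,0,0,0],[0,0,0.011,0,0,0],[0,0,0.011,0,0,0],[0,0,0,0,0,0],[0,0,0,0,0,0]]

```text
clock: 19.9
tcp_pos: [0.5153, -0.1104, 0.0927]
orientation: [0.001, 0.723, 0.691, 0.0]
wrist_force: [0.5, 0.2, 4.8]
finger_gap: -0.0002
grip_force: 2.5
```

Call:
drive_tool:
  series:
    - [[0,0,0.006,0,0,0],[0,0,0,0,0,0],[0,0,0,0,0,0],[0.008,0,0,0,0,0.006],[0.008,0,0,0,0,0.006],[0,0,0,0,0,0],[0,0,0,0,0,0]]

```text
clock: 20.78
tcp_pos: [0.5154, -0.109, 0.0922]
orientation: [0.001, 0.736, 0.677, -0.0]
wrist_force: [-1.6, -2.3, 5.5]
finger_gap: -0.0002
grip_force: 3.0
```

Call:
drive_tool:
  series:
    - [[0,0,-0.02,0,0,0],[0,0,-0.05,0,0,0],[0,0,-0.2,0,0,0],[0,0,-0.4,0,0,0],[0,0,-0.4,0,0,0],[-0.25,-0.107,-0.3,0,0,0],[-0.25,-0.107,0,0,0,0],[0,0,0,0,0,0],[0,0,0,0,0,0],[0,0,0,0,0,0]]

```text
clock: 22.02
tcp_pos: [0.4842, -0.1649, 0.2552]
orientation: [-0.001, 0.736, 0.677, -0.0]
wrist_force: [-0.3, 0.2, 0.0]
finger_gap: -0.0001
grip_force: 0.0
```

Run:
```python
from meas import *
w=shot("wrist","pics/w5.png"); r=rectify(w,cam("wrist"),"pics/r5.png",c=(.5643,-.1123))
for K,T in [(21,45),(21,35),(31,50)]: meas(r,K,T)
b=shot("scene","pics/s5.png")
cv2.imwrite("pics/m5.png",np.hstack([cv2.resize(r,(400,400)),cv2.resize(b[150:330,90:350,::-1],(400,400))]))
```

```text
centre [275.91894589 277.99347355] ticks 20 cost 1.5616118818682154 phase 11.923179621093752 wedge 86.75353951023114 area 753 needle 85.98641 1607
centre [275.93682965 277.95099124] ticks 14 cost 1.0966796077122642 phase 11.925945842780285 wedge 86.8723120007097 area 911 needle 85.99604 1608
centre [275.85663142 278.00694014] ticks 21 cost 43.862073202931626 phase 11.93829518189034 wedge 86.92059104401682 area 1071 needle 85.971344 1610
```

View pics/m5.png

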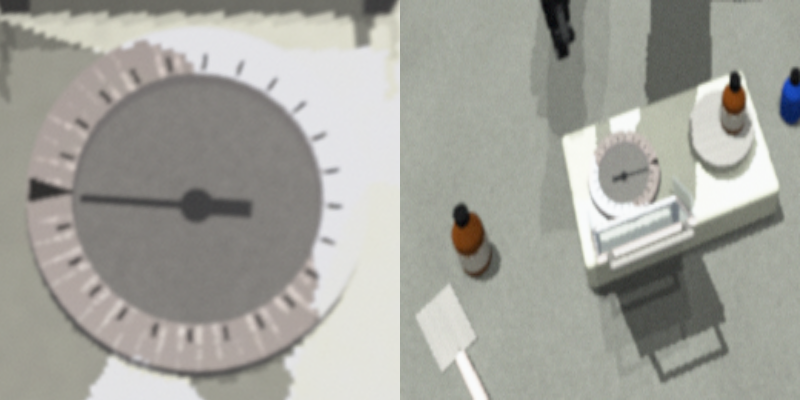

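The wedge is about 0.9° past the needle. One more small nudge will finish it. Both bottles, the spatula and the cover look fine.

Call:
drive_tool:
  series:
    - [[0.237,0.11,0,0,0,0],[0.237,0.11,0,0,0,0],[0,0,0.4,0,0,0],[0,0,0.4,0,0,0],[0,0,0.33,0,0,0],[0,0,0.15,0,0,0],[0,0,0.04,0,0,0],[0,0,0,0,0,0],[0,0,0.01,0,0,0],[0,0,0.01,0,0,0],[0,0,0.01,0,0,0],[0,0,0,0,0,0],[0,0,0,0,0,0]]

```text
clock: 23.75
tcp_pos: [0.5157, -0.1116, 0.0942]
orientation: [0.001, 0.736, 0.677, 0.0]
wrist_force: [1.2, -0.3, 2.4]
finger_gap: -0.0001
grip_force: 1.3
```

Call:
drive_tool:
  series:
    - [[0,0,0.009,0,0,0],[0,0,0.009,0,0,0],[0,0,0,0,0,0],[0,0,0,0,0,0],[0.007,0,0,0,0,0.005],[0.007,0,0,0,0,0.005],[0,0,0,0,0,0],[0,0,0,0,0,0]]

```text
clock: 24.75
tcp_pos: [0.5157, -0.1104, 0.0922]
orientation: [0.001, 0.747, 0.665, -0.0]
wrist_force: [-0.4, -1.1, 6.2]
finger_gap: -0.0001
grip_force: 3.0
```

Call:
drive_tool:
  series:
    - [[0,0,-0.02,0,0,0],[0,0,-0.05,0,0,0],[0,0,-0.2,0,0,0],[0,0,-0.4,0,0,0],[0,0,-0.4,0,0,0],[-0.25,-0.107,-0.3,0,0,0],[-0.25,-0.107,0,0,0,0],[0,0,0,0,0,0],[0,0,0,0,0,0],[0,0,0,0,0,0]]

```text
clock: 26.0
tcp_pos: [0.483, -0.1655, 0.2554]
orientation: [-0.001, 0.746, 0.666, -0.0]
wrist_force: [0.3, -0.1, 0.5]
finger_gap: 0.0004
grip_force: 0.0
```

Run:
```python
from meas import *
w=shot("wrist","pics/w6.png"); r=rectify(w,cam("wrist"),"pics/r6.png",c=(.5643,-.1123))
for K,T in [(21,45),(21,35),(31,50)]: meas(r,K,T)
```

```text
centre [275.77677916 277.93203199] ticks 17 cost 1.887650362258358 phase 10.979969614739161 wedge 85.92862753430941 area 847 needle 86.15679 1599
centre [275.72749563 277.98572559] ticks 8 cost 0.570080880159213 phase 10.93322944721524 wedge 85.96872760147816 area 976 needle 86.15213 1597
centre [275.79208301 277.8688603 ] ticks 18 cost 1.852435106505749 phase 10.977237305939411 wedge 86.05670747388199 area 1108 needle 86.15679 1599
```

The wedge (86.0°) now matches the needle (86.1°), the arm is clear and the cover is open.

```bash
python3 -c "
from workcell import order
print(order.hand_in())"
```

```text
the job is handed in; nothing more can be done
None
```

The job is handed in: the dust cover is fully open, the zero mark is within about 0.2° of the needle tip (my measurement), and both bottles and the spatula were undisturbed in the last scene picture, taken before the final small nudge.

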